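Chuck the grinder shaft and hold the index plunger out

ROBOT

A 6-joint arm with a two-finger parallel gripper is mounted at the origin on the work surface. World frame = base frame: x ahead of the robot, y to its left, z up, the work surface at z = 0. Lengths are in m, angles in rad, forces in N, time in s.
With the tool pointing down it reaches from about 0.35 to 0.975 m from the base axis. Payload 4.9 kg.
Tool frame: the origin (TCP) lies between the finger pads; the fingertips stand 14 mm ahead of it and the grasp point (between the pads) lies 5 mm behind it (manip.tcp_to_tips is the distance from the TCP to the fingertips, in m); z points along the fingers, y is the line along which they close (so a half turn about z gives the same grasp; the last joint's range is limited). The gripper opens to 85 mm and grips with 20 to 120 N. Pads are 22 mm wide; open, the fingers measure 114 mm over their backs; the gripper's body (76 mm by 85 mm) begins 54 mm behind the grasp point. The pads swing forward as they close: fully open they stand 13 mm farther back than shut.
Start: joints at [-1.274, 0.053, 1.613, -0, 1.476, -0.119], TCP at [0.252, -0.572, 0.245] pointing down, gripper open.
Joint ranges: [-3.01, 3.01], [-1.01, 2.22], [0.06, 2.58], [-1.02, 4.17], [0.09, 2.62], [-3.14, 3.14]. Speed limits (rad/s): [2.57, 2.57, 3.14, 3.14, 3.14, 3.14].

INTERFACE

Orientations are given as a unit quaternion [w, x, y, z].
In Python, from plant import manip gives the robot as it stands.
- The arm moves only by the tool servo_tool, never from a script. Its argument "moves" is a list that holds one entry, the list of rows, each a list of 7 numbers: the shift along the tool's x, y, z in mm, then the turn, a rotation vector about the tool's x, y, z in degrees, then the finger opening in mm, from 0 to 85.4. In form: [[[x, y, z, ax, ay, az, fingers], ...]]. A call has 1 to 12 rows; each row shifts and turns the commanded pose from where the row before left it, along the tool's axes as they then stand; what a row does not reach is not made up. A row lasts 1/8 s, in which the tool goes at most 62.5 mm and 10.7 degrees, less where a joint would pass 70% of its speed; a pose out of reach is approached as far as the arm can. A call with a gripper value outside its range is refused whole. The fingers move at their own pace and stop on an object; the grip force is fixed at half the most. Time passes only in rows, so rows that do not move let the fingers close. It gives the time, the measured TCP pose, the force, the opening and the grip force at its end, in the units of the state.
- manip.state(): the state, without advancing time (a new reading comes with each control period).
- manip.grab_frame(name): name is "side" or "top"; returns a dict with "image" (420x560x3 uint8, blue, green, red), "mtx" (3x3 intrinsics, pixels), "eye" and "rotation" of the camera in the world. Camera axes: x right, y down, z forward; pixel columns grow to the right and rows downward; lengths in m; the calibration is good to about 2 mm. A picture is of the moment at which its call begins. There is no depth.
- manip.job_done(): hands the job in; it is judged then, once.
The state is a dict: "time": time; "joint_pos": joint angles; "joint_vel": joint speeds; "joint_efforts": joint torques, N m; "tool_pos": TCP position; "tool_rot": TCP orientation; "contact_force": force on the tool from outside, world axes, zero at the start; "ft_torque": the same for the moment, N m; "gripper_width": opening from 0.0 (shut) to 1.0 (fully open); "grasp_force": force on a finger pad.
Only numpy, scipy, OpenCV 4.12 (cv2) and the standard library are available. Lean on these libraries where they do the work, as an engineer would, in place of code of your own. Each camera call takes 0.05 s, during which the arm holds its last target. There are 200 camera calls.

TASK

The coffee grinder's shaft is standing loose in the chuck of the service stand: turn the chuck's sleeve clockwise, seen from above, until its three jaws grip the shaft tightly, and leave the sleeve so. Only then grip the black knob of the sprung index plunger, pull it straight up fully so that its pin is clear of the hole in the disc, and finish while still holding it up there, because a colleague will now turn the disc. Do not disturb the other things on the bar.

Things in the scene. Friction and masses are not known exactly. Their poses are not given: they have to be found in the camera images.
- stand: Service stand, screwed to the bar: dark round base 270 mm across, 14 mm thick; on it a bright disc 212 mm across, top at 28 mm, that stays still; in the middle the chuck (body 46 mm across, sleeve above); at the rim a grey bracket with the index plunger. Origin: centre of the underside, on the chuck's upright axis; x points to the plunger, z up.
- sleeve_grip (a point): Point on the chuck's upright axis, 84 mm above the bar, the height to grip the sleeve: a knurled steel ring 48 mm across, 62 to 96 mm above the bar, nothing wider below it down to the disc at 28 mm. The shaft stands up through it to 112 mm; jaws' tops at 100 mm. Does not turn with the sleeve.
- sleeve (a joint): Turn of the sleeve, rad; grows clockwise seen from above, closing the three jaws together by 3.2 mm per rad. Starts 0 to 0.25 (open); the jaws meet the shaft at about 1.1; turn firmly 0.15 to 0.3 rad further to be tight. Stop at 1.6. Friction about 0.15 N m; it stays where it is left, but if forced beyond about 1.28 springs back to that on release, still tight.
- jaw0: One of three dark steel jaws (6 mm wide) inside the sleeve, sliding in level towards the shaft, driven by the sleeve. Origin on the jaw's closing line, on the chuck axis when the jaw is fully open, 62 mm above the bar.
- jaw1: Second jaw, the same.
- jaw2: Third jaw, the same.
- shaft: The grinder's shaft: plain round steel, 8 mm across, 78 mm long, about 31 g, loose, upright in the chuck's bore (0.8 mm play all round, floor 34 mm above the bar). Origin: centre of its lower end; z along the shaft.
- pull_knob: The plunger's knob: round, black plastic, 28 mm across and 22 mm high, origin at the centre of its underside, 78 mm above the bar when the pin is seated; 92 mm from the chuck axis. Below it a 10 mm-radius steel barrel (top at 72 mm) stands on the bracket's arm (top at 56 mm, 30 mm wide).
- knob_mid (a point): Point on the knob's axis 12 mm above its underside (90 mm above the bar when seated): where to grip it. Moves with the knob.
- plunger (a joint): Lift of the plunger, m: 0 seated, stop at 0.018 (fully pulled). Straight up. The spring pulls it back with about 4.5 N when seated and 12.6 N fully pulled; it has no latch and snaps back if let go. The pin (8 mm across) sits 9 mm deep in its hole.
- seat (a point): Mouth of the hole in the disc that the pin sits in, on the plunger's axis, 28 mm above the bar.
- pin_tip (a point): Lower end of the plunger's pin; 9 mm below point seat when seated.
- burr: Bystander: loose steel burr ring, 38 mm across, 12 mm high, lying on the disc. Origin: centre of its underside.
- bowl: Bystander: white cupping bowl, 86 mm across, 58 mm high, near the stand. Origin: centre of its underside.
- brush: Bystander: brush about 150 mm long lying near the stand. Origin underneath its middle.
- tumbler: Bystander: glass tumbler, 72 mm across, 90 mm high. Origin: centre of its underside.
- spoon: Bystander: steel spoon about 160 mm long. Origin underneath its middle.
- kettle: Bystander: black gooseneck kettle, about 150 mm high and 270 mm long with its spout and handle. Origin: centre of the underside of its pot.
- tamper: Bystander: steel tamper standing on its 58 mm foot, 83 mm high. Origin: centre of its underside.

How it is judged:
On the way, in this order (a step that is already met when the one before it is completed fails the run):
1. the three jaws grip the shaft (contact force between shaft and jaw0 above 3 N and contact force between shaft and jaw1 above 3 N and contact force between shaft and jaw2 above 3 N and angle between shaft's own z axis and vertical below 0.06 rad and horizontal distance between shaft and stand below 0.003 m and value of joint plunger below 0.003 m), for 0.2 s.
2. the plunger is pulled fully up by the fingers (value of joint plunger above 0.014 m and contact force between the fingers and pull_knob above 3 N), for 0.2 s.
At the end, for the whole second after the job is handed in: The fingers (pressing over 3 N) hold the plunger up at least 14 of its 18 mm, the pin's end at least 4 mm above its hole; all three jaws press on the shaft with over 3 N each, and the shaft is upright (within 0.06 rad) and centred (within 3 mm) (all of step 2 and contact force between shaft and jaw0 above 3 N and contact force between shaft and jaw1 above 3 N and contact force between shaft and jaw2 above 3 N and angle between shaft's own z axis and vertical below 0.06 rad and horizontal distance between shaft and stand below 0.003 m and z of pin_tip in the frame of seat above 0.004 m); the arm keeps its last pose, push and grip.
It fails at once if the plunger is pulled while the chuck is still open (value of joint plunger above 0.006 m and value of joint sleeve below 0.9 rad).
It fails at once if a bystander is disturbed (moved over 25 mm) (distance of any of burr, bowl, brush, tumbler, spoon, kettle, tamper from where it was at the start of the episode above 0.025 m).
It also fails if it takes over 40 s, if anything falls off the work surface, if the arm or the gripper's body presses on something with over 40 N, if the wrist force passes 120 N, or if a joint passes its speed limit or range.

## Working session

There is one attempt and no reset: what is moved stays moved. The work goes in short steps, Python scripts to look and compute and a tool call to move; the robot and the scene stay as the last step left them, time stands still between calls to the robot, and variables do not carry over. Pictures are saved under pics/ and viewed, at most 10 in all, crops included, and the job is handed in when it is done.

Besides the shell and the picture viewer there is one more tool, called as name([rows], argument=value, ...), one row to a line, values as JSON. servo_tool: Moves the arm, as the interface text tells. Its arguments: {"type":"object","properties":{"moves":{"type":"array"}},"required":["moves"]}

```bash
mkdir -p pics && ls
cat > h.py <<'E'
import numpy as np, cv2
from plant import manip
def grab(n,save=None):
    f=manip.grab_frame(n)
    if save: cv2.imwrite('pics/'+save,f["image"])
    return f
def ray(f,u,v):
    d=np.linalg.inv(np.array(f["mtx"]))@[u,v,1]
    return np.array(f["eye"]),np.array(f["rotation"])@d
def onz(f,u,v,z):
    e,d=ray(f,u,v); return e+d*(z-e[2])/d[2]
def proj(f,p):
    q=np.array(f["mtx"])@(np.array(f["rotation"]).T@(np.array(p)-f["eye"])); return q[:2]/q[2]
def cross(f,a,g,b):
    e,d=ray(f,*a); o,c=ray(g,*b); d/=np.linalg.norm(d); c/=np.linalg.norm(c)
    s=np.linalg.lstsq(np.c_[d,-c],o-e,rcond=None)[0]
    P,Q=e+s[0]*d,o+s[1]*c; return (P+Q)/2,np.linalg.norm(P-Q)
E
python3 - <<'E'
from h import *
import pickle
fs={n:grab(n,n+'0.png') for n in('side','top')}
pickle.dump(fs,open('f0.pkl','wb'))
for n,f in fs.items(): print(n,f['eye'],f['rotation'],f['mtx'])
print(manip.state())
E
```

```text
pics
side [0.39175616 1.13575654 0.8309286 ] [ 0.03349974 -0.04363172  0.87916195 -0.47333742] [[476.20203932   0.         272.29485453]
 [  0.         476.20203932 205.36753357]
 [  0.           0.           1.        ]]
top [3.11031556e-01 1.99944933e-04 1.27390283e+00] [ 0.06403787 -0.70231899  0.70567044 -0.06838435] [[441.28503016   0.         275.3878091 ]
 [  0.         441.28503016 205.14071677]
 [  0.           0.           1.        ]]
{'time': 0.1, 'joint_pos': array([-1.27400029e+00,  5.32819163e-02,  1.61418666e+00,  3.16963450e-06,
        1.47597855e+00, -1.18985560e-01]), 'joint_vel': array([-0.00098945, -0.00196775, -0.00231668, -0.00047059,  0.00106824,
       -0.00070256]), 'joint_efforts': array([ 1.55623879e-04, -3.94904959e+01, -3.71361530e+01, -1.06475354e-04,
        3.88557572e-03, -4.63481754e-06]), 'tool_pos': array([ 0.25228972, -0.5712221 ,  0.24417356]), 'tool_rot': array([-9.23716094e-04,  9.78468034e-01,  2.06396336e-01, -8.07564424e-05]), 'contact_force': array([-0.25126428,  0.25611855, -0.80800289]), 'ft_torque': array([ 0.01891624, -0.01903229, -0.02540282]), 'grasp_force': 0.0, 'gripper_width': 0.9986130290212899}
```

Rotation is a quaternion; I'll convert it.

```bash
python3 - <<'E'
s=open('h.py').read()
s=s.replace("from plant import manip\n","from plant import manip\nfrom scipy.spatial.transform import Rotation\ndef R(q): return Rotation.from_quat(np.roll(q,-1)).as_matrix()\n").replace('np.array(f["rotation"])','R(f["rotation"])')
open('h.py','w').write(s)
E
python3 -c "
from h import *
import pickle
f=pickle.load(open('f0.pkl','rb'))
for n in f: print(onz(f[n],280,210,0), proj(f[n],[.25,-.57,.24]))"
```

```text
[ 0.51636251 -0.09377729  0.        ] [365.10613165  85.30370965]
[ 0.53821398 -0.0217591   0.        ] [522.54759822 314.74153392]
```

View pics/top0.png

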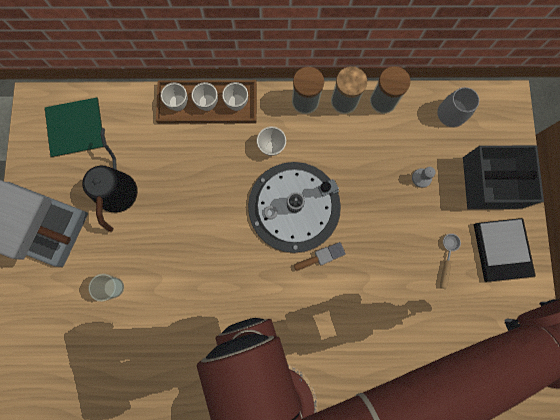

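View pics/side0.png

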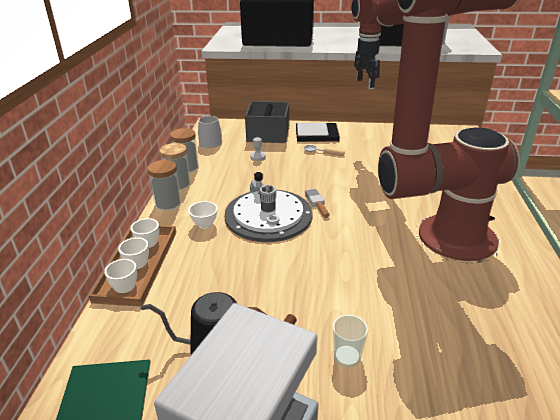

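The top view shows the stand at about (294,207), the chuck at (295,202), the knob at (326,187) and the burr at (269,212). In the side view the chuck is at (267,195), the knob at (258,178), and the bowl and brush are near the stand. I'll zoom in on both.

Run:
```python
from h import *
a=cv2.imread('pics/top0.png')[155:260,240:350]; b=cv2.imread('pics/side0.png')[155:245,218:318]
a=cv2.resize(a[:100,:100],(400,400),interpolation=cv2.INTER_CUBIC); b=cv2.resize(b,(400,360),interpolation=cv2.INTER_CUBIC)
cv2.imwrite('pics/z.png',np.hstack([a,np.vstack([b,np.zeros((40,400,3),np.uint8)])]))
```

```text
(no output)
```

View pics/z.png

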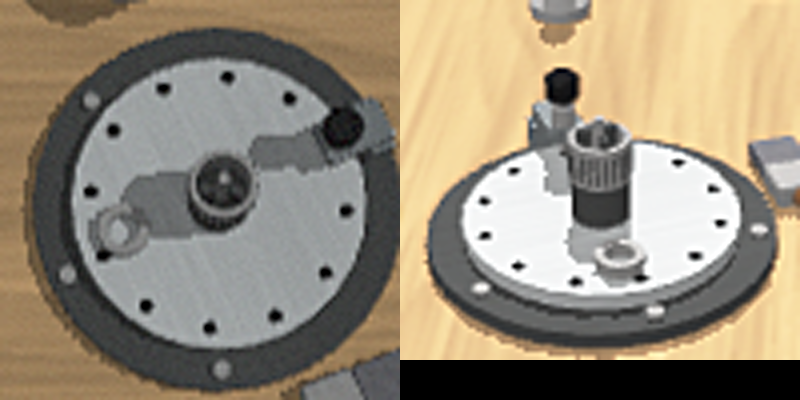

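The zoom shows the sleeve top at about (295.5,199.7) top and (267.8,189.5) side, and the knob at (326,186.8) top and (258.3,176) side. The burr is on the opposite side from the knob.

Run:
```python
from h import *
import pickle
F=pickle.load(open('f0.pkl','rb')); t,s=F['top'],F['side']
def disc(f,c,r,th):
    x,y=c; g=f['image'].copy(); h=cv2.cvtColor(g,cv2.COLOR_BGR2HSV)
    m=((h[...,1]<60)&(h[...,2]>th)).astype(np.uint8); k=np.zeros_like(m); cv2.circle(k,c,r,1,-1); m&=k
    m=cv2.morphologyEx(m,cv2.MORPH_OPEN,np.ones((3,3)))
    cs=max(cv2.findContours(m,0,2)[0],key=cv2.contourArea)
    hull=cv2.convexHull(cs); pts=np.array([onz(f,*p[0],.028)[:2] for p in hull],np.float32)
    (cx,cy),rr=cv2.minEnclosingCircle(pts); print('disc',cx,cy,rr,cv2.fitEllipse(pts))
disc(t,(294,206),42,125); disc(s,(268,210),42,170)
def dark(f,x0,x1,y0,y1):
    m=(f['image'][y0:y1,x0:x1].max(2)<50).astype(np.uint8)
    n,l,st,c=cv2.connectedComponentsWithStats(m); i=1+st[1:,4].argmax(); print('knob',st[i],c[i]+[x0,y0]); return c[i]+[x0,y0]
a=dark(t,315,338,176,198); b=dark(s,250,266,170,184)
kn,e=cross(t,a,s,b); print('knob',kn,e)
sl,e=cross(t,(295.5,199.6),s,(267.8,189.5)); print('sleeve top',sl,e)
print('knob top z100',onz(t,*a,.098),onz(s,*b,.09),'sl',onz(t,295.5,199.6,.097),onz(s,267.8,189.5,.096))
print('dist',np.linalg.norm((kn-sl)[:2]), np.degrees(np.arctan2(*(kn-sl)[1::-1])))
for n,p in dict(burr=(269.3,212.2),bowl=(271,141)).items(): print(n,onz(t,*p,.04))
for p in [(335,250),(295,265)]: print('brush',onz(t,*p,.02))
```

```text
disc 0.5481306910514832 -0.06231001392006874 0.10578866302967072 ((0.5476563572883606, -0.062198739498853683), (0.20918841660022736, 0.21009227633476257), 118.28561401367188)
disc 0.5155515670776367 -0.0655953511595726 0.0967869833111763 ((0.4947078824043274, -0.07015255093574524), (0.09054933488368988, 0.19411978125572205), 8.653885841369629)
knob [ 5  5 11 11 83] [325.22891566 186.5060241 ]
knob [ 4  2  8  9 57] [257.98245614 176.15789474]
knob [ 0.58872172 -0.14544919  0.088708  ] 0.002055921596503613
sleeve top [ 0.54968801 -0.06271976  0.09257403] 0.001362967758476148
knob top z100 [ 0.58549751 -0.1442998   0.098     ] [ 0.5894401  -0.14359663  0.09      ] sl [ 0.54948657 -0.06248681  0.097     ] [ 0.54826172 -0.05694498  0.096     ]
dist 0.09147561943043873 -64.7409466204602
burr [0.52487049 0.00933728 0.04      ]
bowl [0.73630673 0.00378663 0.04      ]
brush [ 0.41860721 -0.17677165  0.02      ]
brush [ 0.37690963 -0.06258142  0.02      ]
```

The axis is at about (0.5485, -0.0625). The knob is at (0.5875, -0.1455), 91.5 mm away (should be 92), and the heights are plausible. The stand's x direction is about -65°. I'll go above the chuck now.

servo_tool([
  [[43.4, -31.5, 0, 0, 0, 0, 85], [43.4, -31.5, 0, 0, 0, 0, 85], [43.4, -31.5, 0, 0, 0, 0, 85], [43.4, -31.5, 0, 0, 0, 0, 85], [43.4, -31.5, 0, 0, 0, 0, 85], [43.4, -31.5, 0, 0, 0, 0, 85], [43.4, -31.5, 0, 0, 0, 0, 72], [43.4, -31.5, 0, 0, 0, 0, 72], [43.4, -31.5, 0, 0, 0, 0, 72], [43.4, -31.5, 0, 0, 0, 0, 72], [43.4, -31.5, 0, 0, 0, 0, 72], [0, 0, 0, 0, 0, 0, 72]],
])

```text
time: 1.6
tool_pos: [0.5499, -0.059, 0.2446]
tool_rot: [-0.0, 0.978, 0.209, -0.0]
contact_force: [-0.9, -0.2, -0.2]
gripper_width: 0.841
grasp_force: 0.0
```

servo_tool([
  [[-2.7, 2.6, 30, 0, 0, 0, 72], [0, 0, 30, 0, 0, 6.5, 72], [0, 0, 30, 0, 0, 6.5, 72], [0, 0, 0, 0, 0, 0, 72], [0, 0, 0, 0, 0, 0, 72]],
])

```text
time: 2.22
tool_pos: [0.5481, -0.0661, 0.1564]
tool_rot: [0.0, 0.995, 0.095, 0.001]
contact_force: [0.5, -0.5, 0.6]
gripper_width: 0.846
grasp_force: 0.0
```

Run:
```python
from h import *
s=manip.state(); print(s['tool_pos'],s['tool_rot'],s['ft_torque'])
a=grab('top')['image'][155:255,240:340]; b=grab('side')['image'][150:240,218:318]
a=cv2.resize(a,(400,400),interpolation=cv2.INTER_CUBIC); b=cv2.resize(b,(400,360),interpolation=cv2.INTER_CUBIC)
cv2.imwrite('pics/z1.png',np.hstack([a,np.vstack([b,np.zeros((40,400,3),np.uint8)])]))
```

```text
[ 0.54813357 -0.06605223  0.15640565] [2.89337742e-04 9.95499937e-01 9.47600897e-02 5.62980894e-04] [ 0.00933312 -0.02165841  0.00185222]
```

View pics/z1.png

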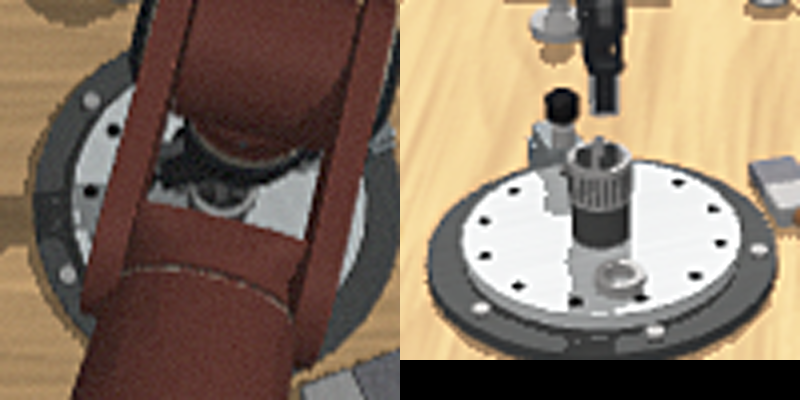

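The side view shows the fingers above the sleeve, in line with it (finger at about 605, sleeve at 600 in the zoom). Next I correct 3.5 mm in y and descend.

servo_tool([
  [[1, -3.5, 0, 0, 0, 0, 72], [0, 0, 20, 0, 0, 0, 72], [0, 0, 20, 0, 0, 0, 72], [0, 0, 20, 0, 0, 0, 72], [0, 0, 17, 0, 0, 0, 72], [0, 0, 0, 0, 0, 0, 72], [0, 0, 0, 0, 0, 0, 72]],
])

```text
time: 3.2
tool_pos: [0.5485, -0.0619, 0.0786]
tool_rot: [0.0, 0.996, 0.094, 0.0]
contact_force: [0.5, -0.8, 1.1]
gripper_width: 0.845
grasp_force: 0.0
```

servo_tool([
  [[0, 0, 0, 0, 0, 0, 60], [0, 0, 0, 0, 0, 0, 52], [0, 0, 0, 0, 0, 0, 40], [0, 0, 0, 0, 0, 0, 40], [0, 0, 0, 0, 0, 0, 40], [0, 0, 0, 0, 0, 0, 40], [0, 0, 0, 0, 0, 0, 40]],
])

```text
time: 4.08
tool_pos: [0.5485, -0.0615, 0.0795]
tool_rot: [-0.0, 0.996, 0.094, 0.0]
contact_force: [-2.5, 1.4, 5.2]
gripper_width: 0.542
grasp_force: 61.9
```

```bash
python3 -c "
from h import *
s=manip.state(); print(s)"
```

```text
{'time': 4.075, 'joint_pos': array([-2.46840381e-01,  4.27866558e-02,  1.91545830e+00,  6.49361623e-04,
        1.18274889e+00,  1.13458634e+00]), 'joint_vel': array([ 0.00103422, -0.00033858,  0.0001313 , -0.00038463,  0.00079012,
        0.00107946]), 'joint_efforts': array([ -0.8376988 , -31.90358877, -31.2890017 ,  -0.33286739,
        -0.75542875,   0.08261767]), 'tool_pos': array([ 0.54852263, -0.06153225,  0.07946658]), 'tool_rot': array([-1.82940141e-04,  9.95532251e-01,  9.44211646e-02,  3.82781754e-04]), 'contact_force': array([-2.45647006,  1.35355327,  5.19611033]), 'ft_torque': array([0.42180872, 0.38564026, 0.06094704]), 'grasp_force': 61.85412671416998, 'gripper_width': 0.5416636136706154}
```

It's gripped at about 46 mm with small forces, and there's enough joint range left. Turning clockwise.

servo_tool([
  [[0, 0, 0, 0, 0, 8, 40], [0, 0, 0, 0, 0, 8, 40], [0, 0, 0, 0, 0, 8, 40], [0, 0, 0, 0, 0, 8, 40], [0, 0, 0, 0, 0, 8, 40], [0, 0, 0, 0, 0, 8, 40], [0, 0, 0, 0, 0, 8, 40], [0, 0, 0, 0, 0, 0, 40]],
])

```text
time: 5.08
tool_pos: [0.549, -0.0601, 0.0795]
tool_rot: [-0.002, 0.923, -0.385, 0.0]
contact_force: [0.0, 7.8, 5.0]
gripper_width: 0.539
grasp_force: 61.5
```

```bash
python3 -c "
from h import *
s=manip.state(); print(s['joint_pos'],s['ft_torque'],s['contact_force'])"
```

```text
[-0.2455658   0.0428933   1.9153051   0.00404259  1.18222082  2.11319787] [ 0.94631171  0.13698346 -0.05282981] [0.02709964 7.84209842 5.00094251]
```

servo_tool([
  [[0, 0, 0, 0, 0, 7, 40], [0, 0, 0, 0, 0, 7, 40], [0, 0, 0, 0, 0, 0, 40]],
])

```text
time: 5.45
tool_pos: [0.5493, -0.0598, 0.0795]
tool_rot: [-0.002, 0.87, -0.494, 0.0]
contact_force: [1.9, 8.3, 4.0]
gripper_width: 0.537
grasp_force: 61.9
```

```bash
python3 -c "
from h import *
s=manip.state(); print(s['joint_pos'],s['ft_torque'],s['contact_force'])"
```

```text
[-0.24523967  0.0430229   1.91517003  0.00459047  1.18144537  2.35685511] [ 1.15175905 -0.04303346  0.14372265] [1.9177832  8.34475119 4.02315462]
```

servo_tool([
  [[0, 0, 0, 0, 0, 5, 40], [0, 0, 0, 0, 0, 0, 40]],
])

```text
time: 5.7
tool_pos: [0.5495, -0.0597, 0.0795]
tool_rot: [-0.002, 0.847, -0.531, 0.0]
contact_force: [2.2, 8.5, 4.2]
gripper_width: 0.541
grasp_force: 62.0
```

```bash
python3 -c "
from h import *
s=manip.state(); print(s['joint_pos'],s['ft_torque'],s['contact_force'])"
```

```text
[-0.24510525  0.04308987  1.91507523  0.00476048  1.18116358  2.44366448] [ 1.1735159  -0.09281917  0.18113059] [2.21739448 8.47435657 4.20910015]
```

servo_tool([
  [[0, 0, 0, 0, 0, 4, 40], [0, 0, 0, 0, 0, 0, 40]],
])

```text
time: 5.95
tool_pos: [0.5496, -0.0597, 0.0795]
tool_rot: [-0.003, 0.828, -0.56, 0.0]
contact_force: [3.0, 8.5, 3.4]
gripper_width: 0.537
grasp_force: 62.2
```

```bash
python3 -c "
from h import *
s=manip.state(); print(s['joint_pos'],s['ft_torque'],s['contact_force'])"
```

```text
[-0.24504638  0.0431059   1.91499314  0.00487491  1.18088458  2.51316029] [ 1.24429893 -0.1589643   0.25236954] [3.04785802 8.49730057 3.40733413]
```

servo_tool([
  [[0, 0, 0, 0, 0, 4, 40], [0, 0, 0, 0, 0, 0, 40]],
])

```text
time: 6.2
tool_pos: [0.5497, -0.0597, 0.0795]
tool_rot: [-0.002, 0.81, -0.586, 0.001]
contact_force: [2.9, 9.0, 3.2]
gripper_width: 0.544
grasp_force: 65.7
```

```bash
python3 -c "
from h import *
s=manip.state(); print(s['joint_pos'],s['ft_torque'],s['contact_force'])
b=grab('side')['image'][150:240,218:318]
cv2.imwrite('pics/s2.png',cv2.resize(b,(500,450),interpolation=cv2.INTER_CUBIC))"
```

```text
[-0.24431419  0.04315857  1.91494037  0.00353071  1.1804557   2.57814865] [ 1.29177578 -0.34554401  2.01204843] [2.93739398 9.00821966 3.1746828 ]
```

View pics/s2.png

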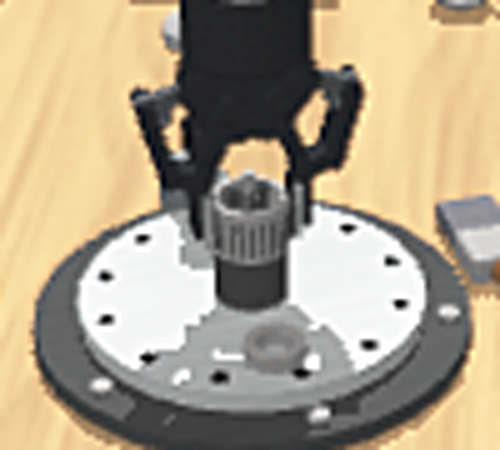

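The picture shows the sleeve held at (250,215) with the fingers on both sides, nothing tilted. The torque jump to 2 N m means the 1.6 stop was reached without slip. I'll back off 10°, release and rise.

servo_tool([
  [[0, 0, 0, 0, 0, -5, 40], [0, 0, 0, 0, 0, -5, 40], [0, 0, 0, 0, 0, 0, 40], [0, 0, 0, 0, 0, 0, 72], [0, 0, 0, 0, 0, 0, 72], [0, 0, 0, 0, 0, 0, 72], [0, 0, 0, 0, 0, 0, 72], [0, 0, -25, 0, 0, 0, 72], [0, 0, -25, 0, 0, 0, 72], [0, 0, -25, 0, 0, 0, 72], [0, 0, -20, 0, 0, 0, 72], [0, 0, 0, 0, 0, 0, 72]],
])

```text
time: 7.75
tool_pos: [0.5493, -0.0621, 0.1754]
tool_rot: [-0.001, 0.856, -0.516, 0.002]
contact_force: [-0.3, -0.4, -0.2]
gripper_width: 0.842
grasp_force: 0.0
```

Run:
```python
from h import *
s=manip.state(); p=s['tool_pos']; M=R(s['tool_rot'])
print(p,M.round(3),s['ft_torque'])
print('to knob, tool mm',(M.T@(np.array([.5875,-.1455,.085])-p)*1000).round(1))
a=grab('top')['image'][155:255,240:340]; b=grab('side')['image'][160:220,228:308]
a=cv2.resize(a,(360,360),interpolation=cv2.INTER_CUBIC); b=cv2.resize(b,(440,360),interpolation=cv2.INTER_CUBIC)
cv2.imwrite('pics/z3.png',np.hstack([a,b]))
```

```text
[ 0.54926845 -0.06212286  0.17535815] [[ 0.467 -0.884  0.004]
 [-0.884 -0.467 -0.001]
 [ 0.003 -0.003 -1.   ]] [ 0.01308189  0.01850092 -0.01461372]
to knob, tool mm [91.3  5.4 90.6]
```

View pics/z3.png

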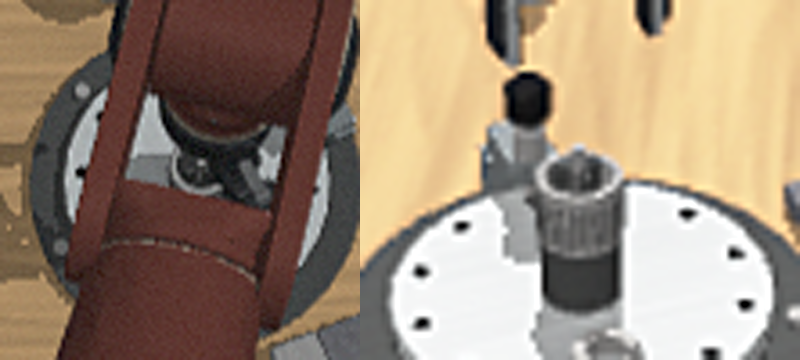

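The shaft stands upright in the sleeve (side crop 580,165). The knob is at (527,98) in the side crop with the fingers clear above. Moving over the knob and descending.

servo_tool([
  [[31, 2, 0, 0, 0, 0, 72], [30, 2, 0, 0, 0, 0, 72], [30, 1.5, 0, 0, 0, 2, 72], [0, 0, 15, 0, 0, 0, 72], [0, 0, 15, 0, 0, 0, 72], [0, 0, 0, 0, 0, 0, 72], [0, 0, 0, 0, 0, 0, 72]],
])

```text
time: 8.72
tool_pos: [0.5854, -0.144, 0.143]
tool_rot: [0.0, 0.847, -0.531, -0.0]
contact_force: [-0.7, 0.0, -0.3]
gripper_width: 0.84
grasp_force: 0.0
```

Run:
```python
from h import *
s=manip.state(); p=s['tool_pos']; M=R(s['tool_rot'])
print('to knob, tool mm',(M.T@(np.array([.5875,-.1455,.085])-p)*1000).round(1))
b=grab('side')['image'][140:220,218:308]
cv2.imwrite('pics/z4.png',cv2.resize(b,(540,480),interpolation=cv2.INTER_CUBIC))
```

```text
to knob, tool mm [ 2.2 -1.3 58. ]
```

View pics/z4.png

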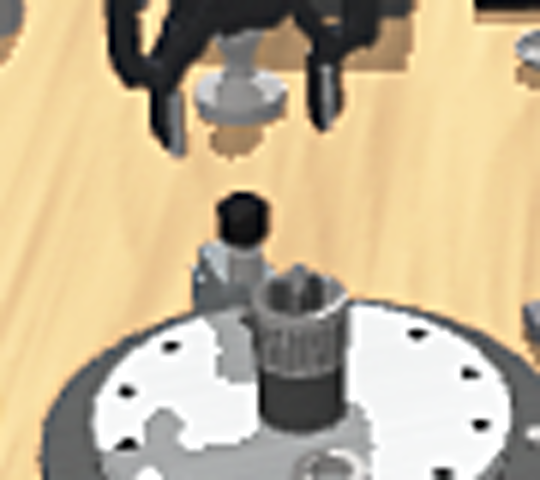

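The fingers, with tips at (175,155) and (325,128), straddle the knob at (243,215), centred to about 2 mm. Descending and closing.

servo_tool([
  [[2, -1, 15, 0, 0, 0, 72], [0, 0, 15, 0, 0, 0, 72], [0, 0, 15, 0, 0, 0, 72], [0, 0, 13, 0, 0, 0, 72], [0, 0, 0, 0, 0, 0, 60], [0, 0, 0, 0, 0, 0, 45], [0, 0, 0, 0, 0, 0, 32], [0, 0, 0, 0, 0, 0, 15], [0, 0, 0, 0, 0, 0, 15], [0, 0, 0, 0, 0, 0, 15], [0, 0, 0, 0, 0, 0, 15], [0, 0, 0, 0, 0, 0, 15]],
])

```text
time: 10.28
tool_pos: [0.5898, -0.1456, 0.0869]
tool_rot: [-0.002, 0.847, -0.531, 0.002]
contact_force: [5.9, 4.1, -0.8]
gripper_width: 0.302
grasp_force: 58.9
```

servo_tool([
  [[0, 0, -4, 0, 0, 0, 15], [0, 0, -4, 0, 0, 0, 15], [0, 0, -4, 0, 0, 0, 15], [0, 0, -4, 0, 0, 0, 15], [0, 0, -1, 0, 0, 0, 15], [0, 0, 0, 0, 0, 0, 15], [0, 0, 0, 0, 0, 0, 15]],
])

```text
time: 11.15
tool_pos: [0.5897, -0.1456, 0.1016]
tool_rot: [-0.002, 0.847, -0.531, 0.003]
contact_force: [12.2, -0.2, -11.3]
gripper_width: 0.303
grasp_force: 59.6
```

Run:
```python
from h import *
print(manip.state())
b=grab('side')['image'][140:220,218:308]
cv2.imwrite('pics/z5.png',cv2.resize(b,(540,480),interpolation=cv2.INTER_CUBIC))
```

```text
{'time': 11.15, 'joint_pos': array([-0.36578028,  0.1362398 ,  1.7740676 ,  0.00308406,  1.22506784,
        2.32407435]), 'joint_vel': array([ 0.00198088,  0.00120634, -0.00101011,  0.0008823 , -0.0016125 ,
        0.00151639]), 'joint_efforts': array([-2.31353804e+00, -4.51867676e+01, -3.39060903e+01, -1.16578471e+00,
        2.76270054e+00,  1.88884354e-02]), 'tool_pos': array([ 0.58971744, -0.14559015,  0.10160526]), 'tool_rot': array([-0.00202377,  0.84722505, -0.53122307,  0.00277089]), 'contact_force': array([ 12.17352465,  -0.19149139, -11.33212442]), 'ft_torque': array([ 0.13675826, -1.75214989, -0.00912307]), 'grasp_force': 59.609362073242664, 'gripper_width': 0.3029938076653641}
```

View pics/z5.png

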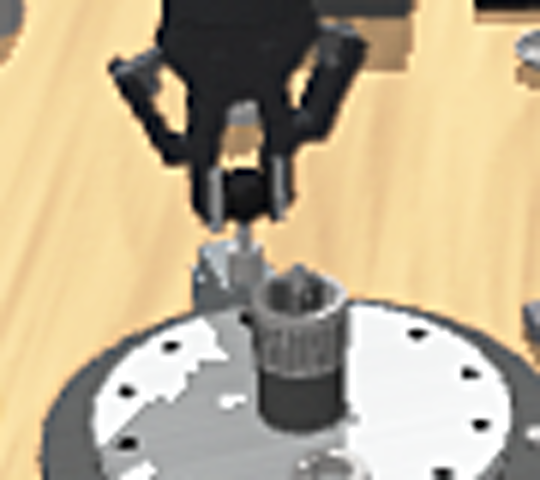

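The knob is up (245,193), with the rod visible below it at (243,235). The 11.3 N downward matches the spring at about 15 mm of lift. I'll raise it 2 mm more for margin.

servo_tool([
  [[0, 0, -2, 0, 0, 0, 15], [0, 0, -0.5, 0, 0, 0, 15], [0, 0, 0, 0, 0, 0, 15], [0, 0, 0, 0, 0, 0, 15], [0, 0, 0, 0, 0, 0, 15], [0, 0, 0, 0, 0, 0, 15]],
])

```text
time: 11.95
tool_pos: [0.5897, -0.1456, 0.1039]
tool_rot: [-0.002, 0.847, -0.531, 0.003]
contact_force: [13.1, 0.2, -13.3]
gripper_width: 0.301
grasp_force: 59.6
```

```bash
python3 -c "
from plant import manip
print(manip.job_done())"
```

```text
the job is handed in; nothing more can be done
None
```

I turned the sleeve to its stop and released it, so the jaws should be tight on the shaft. The plunger is held about 17 mm up and the job is handed in, with no verdict returned; jaw grip was judged from the torque rise at the stop, not measured after release.

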